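# Pack the metal-pouring kit into its case

### The arm

A 6-joint arm with a two-finger parallel gripper is mounted at the origin on a cart in front of the work surface, level with it; the furniture and walls round the work are solid. World frame = base frame: x ahead of the robot, y to its left, z up, the work surface at z = 0. Lengths are in mm, angles in rad, forces in N, time in s.
With the tool pointing down it reaches from about 350 to 975 mm from the base axis. Payload 7.1 kg.
Tool frame: the origin (TCP) lies at the very end of the fingers, on their centre line; the grasp point (between the pads) lies 19 mm behind it (ctrl.pinch_z is the distance from the TCP to the grasp point, in mm); z points along the fingers, y is the direction in which the jaws open and shut (so a half turn about z gives the same grasp; the last joint's range is limited). The gripper opens to 88 mm and grips with 3 to 60 N. Pads are 20 mm wide; open, the fingers measure 115 mm over their backs; the gripper's body (75 mm by 178 mm) begins 61 mm behind the grasp point.
Start: joints at [0.655, 0.423, 1.63, -0, 1.089, -0.019], TCP at [488.303, 390.083, 222.675] pointing down, gripper open.
Joint ranges: [-3, 3], [-0.9, 2.11], [0.09, 2.58], [-1.31, 4.45], [0.11, 2.69], [-2.54, 2.54]. Speed limits (rad/s): [2.39, 2.39, 3.01, 3.14, 3.14, 3.14].

### API

Orientations are given as a rotation vector (axis times angle).
In Python, from workcell import ctrl gives the robot as it stands.
- The arm moves only by the shell command python3 -m inch 'ROWS' [OPENING]. ROWS is JSON, a list of rows, each an object with "xyz": the shift along the tool's x, y, z in cm, a list of three; "spin": the turn about the tool's z in degrees. A call has 1 to 20 rows; each row is the pose to reach, as a shift and turn from the pose measured when the call began, along the tool's axes at that moment; what a row does not reach only later rows make up. A row lasts 1/10 s, in which the tool goes at most 50 mm and 8.59 degrees, less where a joint would pass 70% of its speed; a pose out of reach is approached as far as the arm can. A call with a gripper value outside its range is refused whole. OPENING is the closure, from 0 (fully open) to 1 (shut), set as the call begins (- or left out, the last holds). The fingers move at their own pace and stop on an object; the grip force is fixed at half the most. Time passes only in rows, so rows that repeat a pose let the fingers close. It gives the time, the measured TCP pose, the force and the opening at its end, in the units of the state.
- ctrl.get_obs(): the state, without advancing time (a new reading comes with each control period).
- ctrl.get_image(name): name is "scene" or "top" or "wrist"; returns the picture (480x640x3 uint8, red, green, blue); there is no depth.
- ctrl.camera_info(name): a dict with "camera_matrix" (3x3 intrinsics, pixels), "k1" (the pictures are not rectified: a ray, as slopes to the right and down, at radius r is drawn at 1 + k1 r^2 times it, then the intrinsics apply), "R" (3x3) and "t" (3): a world point X has camera coordinates R X + t; the wrist camera has in their place "hand_eye" (4x4, takes a point from camera to tool coordinates, whose origin is the TCP and whose axes are the flange's). Camera axes: x right, y down, z forward; pixel columns grow to the right and rows downward; lengths in mm; the calibration is good to about 2 mm. A picture is of the moment at which its call begins: read the wrist's pose just before it. camera_info takes no time and is no camera call.
- ctrl.close_job(): hands the job in, once; it reports no verdict.
The state is a dict: "t": time; "qpos": joint angles; "qvel": joint speeds; "joint_torque": joint torques, N m; "ee_pos": TCP position; "orientation": TCP orientation; "ft_force": force on the tool from outside, world axes, zero at the start; "moment": the same for the moment, N m; "width": finger opening in mm.
Only numpy, scipy, OpenCV 4.12 (cv2) and the standard library are available. Lean on these libraries where they do the work, as an engineer would, in place of code of your own. Each camera call takes 0.05 s, during which the arm holds its last target. There are 200 camera calls.

### The job

Pack the pouring kit for the furnace: stand the pale melting dish and the brass weight side by side on the floor of the green case, hang the lift-out tray by its rim in the case over them, and have the black-capped flux jar and the blue oil bottle standing in the tray, one in each well. The red-capped jar, the white-capped jar and the black eye loupe are not part of the kit: leave them where they stand on the bench.

Things in the scene. Friction and masses are not known exactly. Their poses are not given: they have to be found in the camera images.
- case_floor (a point): Green open steel case, fixed, 137 x 137 mm over its rim, 59 mm high; inside 124 x 124 mm, 56 mm deep, walls and floor 3 mm. The point is the centre of the inner floor, 3 mm above the 5 mm thick bench mat on which all stands; x, y along the sides, z up. The tray hangs with its flange on this rim, its underside then 40 mm above the inner floor; any quarter turn fits.
- tray_handle (a point): Bare steel lift-out tray, loose, about 0.22 kg: pan 110 x 110 mm, 16 mm deep, flange at its top 142 x 142 mm. A divider along x parts it into two wells 105 (x) x 51 (y) mm, 13 mm deep, centred at y = +27 and -27 mm. Above it a dark wood carrying bar, 72 (x) x 12 (y) x 12 mm. The point is the bar's centre, 41 mm above the tray's underside, 38 mm above the wells' floor; x along the bar.
- lamp_tube_end (a point): White tube of the bench lamp, fixed, never touched by the job: it hangs level over the right half of the bench, 50 mm thick and 60 mm wide (x), its underside 183 mm above the bench. The point is the middle of its left end; from there the tube runs 560 mm straight to the right (-y). Keep the hand on the near side of it (smaller x).
- melting_dish_mid (a point): Kit: small pale ceramic melting dish, a round bowl 55 mm wide over the rim (46 mm at the foot), 22 mm high. The point is its centre, 11 mm above its underside. Its axes are level (x, y) and upright (z).
- brass_wt_mid (a point): Kit: brass weight, a cylinder 30 mm wide with a knob on top, 36 mm high, about 0.3 kg. The point is its centre, 18 mm above its underside. Its axes are level (x, y) and upright (z).
- black_jar_mid (a point): Kit: glass flux jar with a black screw cap, 34 mm wide, 48 mm high. The point is its centre, 24 mm above its underside. Its axes are level (x, y) and upright (z).
- oil_bottle_mid (a point): Kit: small blue oil bottle with a narrow white cap; body 29 mm wide and straight up to about 25 mm, 48 mm high with the cap. Grip the body. The point is its centre, 24 mm above its underside. Its axes are level (x, y) and upright (z).
- red_jar_mid (a point): Not of the kit: glass jar with a red screw cap, 30 mm wide, 44 mm high. The point is its centre, 22 mm above its underside.
- white_jar_mid (a point): Not of the kit: glass jar with a white screw cap, 28 mm wide, 42 mm high. The point is its centre, 21 mm above its underside.
- eye_loupe_mid (a point): Not of the kit: black eye loupe, a small cup 29 mm wide, 24 mm high. The point is its centre, 12 mm above its underside.

How it is judged (in metres and radians):
At the end, for the whole second after the job is handed in: Dish and weight stand upright on the case floor; the tray hangs level on the rim (4 mm in height, 14 mm off centre at most); black-capped jar and blue bottle stand upright in the tray, one each side of the divider; red jar, white jar and loupe within 40 mm of their starts (x of melting_dish_mid in the frame of case_floor between -0.05 and 0.05 m and y of melting_dish_mid in the frame of case_floor between -0.05 and 0.05 m and z of melting_dish_mid in the frame of case_floor between 0.005 and 0.016 m and angle between each of melting_dish_mid, brass_wt_mid's own z axis and vertical below 0.12 rad and x of brass_wt_mid in the frame of case_floor between -0.06 and 0.06 m and y of brass_wt_mid in the frame of case_floor between -0.06 and 0.06 m and z of brass_wt_mid in the frame of case_floor between 0.012 and 0.023 m and z of tray_handle in the frame of case_floor between 0.077 and 0.085 m and horizontal distance between tray_handle and case_floor below 0.014 m and angle between tray_handle's own z axis and vertical below 0.06 rad and x of black_jar_mid in the frame of tray_handle between -0.05 and 0.05 m and y of black_jar_mid in the frame of tray_handle between -0.05 and 0.05 m and z of black_jar_mid in the frame of tray_handle between -0.02 and -0.008 m and angle between each of black_jar_mid, oil_bottle_mid's own z axis and vertical below 0.15 rad and x of oil_bottle_mid in the frame of tray_handle between -0.05 and 0.05 m and y of oil_bottle_mid in the frame of tray_handle between -0.05 and 0.05 m and z of oil_bottle_mid in the frame of tray_handle between -0.02 and -0.008 m and ((y of black_jar_mid in the frame of tray_handle above 0.008 m and y of oil_bottle_mid in the frame of tray_handle below -0.008 m) or (y of black_jar_mid in the frame of tray_handle below -0.008 m and y of oil_bottle_mid in the frame of tray_handle above 0.008 m)) and distance of each of red_jar_mid, white_jar_mid, eye_loupe_mid from where it was at the start of the episode below 0.04 m); the robot touches nothing.
It fails at once if The red-capped jar, the white-capped jar or the loupe is moved away (by more than 60 mm) (distance of any of red_jar_mid, white_jar_mid, eye_loupe_mid from where it was at the start of the episode above 0.06 m).
It also fails if it takes over 104 s, if anything falls off the work surface, if the arm or the gripper's body presses on something with over 40 N, if the wrist force passes 120 N, or if a joint passes its speed limit or range.

## Working session

There is one attempt and no reset: what is moved stays moved. The work goes in short steps, Python scripts to look and compute and a shell command to move; the robot and the scene stay as the last step left them, time stands still between calls to the robot, and variables do not carry over. Pictures are saved under pics/ and viewed, about 12 in all and at most 16, crops included, and the job is handed in when it is done.

```bash
mkdir -p pics
cat > h.py <<'E'
import numpy as np, cv2
from workcell import ctrl
from scipy.spatial.transform import Rotation as Ro
def snap(name,fn):
    o=ctrl.get_obs(); im=ctrl.get_image(name); cv2.imwrite('pics/'+fn,im[:,:,::-1]); return o,im
def cam(name,o):
    c=ctrl.camera_info(name); K=np.array(c['camera_matrix'])
    if 'hand_eye' in c:
        H=np.array(c['hand_eye']); T=np.eye(4); T[:3,:3]=Ro.from_rotvec(o['orientation']).as_matrix(); T[:3,3]=o['ee_pos']
        W=T@H; return K,c['k1'],W[:3,:3],W[:3,3]
    R=np.array(c['R']); return K,c['k1'],R.T,-R.T@np.array(c['t'])
def ray(name,o,uv,z):
    K,k1,R,p=cam(name,o); uv=np.atleast_2d(np.array(uv,float))
    s=cv2.undistortPoints(uv.reshape(-1,1,2),K,np.array([k1,0,0,0,0.])).reshape(-1,2)
    d=np.c_[s,np.ones(len(s))]@R.T
    return p+d*((z-p[2])/d[:,2])[:,None]
def proj(name,o,X):
    K,k1,R,p=cam(name,o); X=np.atleast_2d(X)
    return cv2.projectPoints((X-p)@R,np.zeros(3),np.zeros(3),K,np.array([k1,0,0,0,0.]))[0].reshape(-1,2)
def tool(o,X):
    "shift in tool axes (cm) from TCP to world X"
    return Ro.from_rotvec(o['orientation']).as_matrix().T@(np.array(X)-o['ee_pos'])/10
E
python3 - <<'E'
from h import *
o,_=snap('top','top0.png'); snap('scene','scene0.png'); snap('wrist','wrist0.png')
print(o); print(Ro.from_rotvec(o['orientation']).as_matrix().round(3))
for n in('top','scene','wrist'):
    K,k,R,p=cam(n,o); print(n,K[0,0],k,p.round(0),R.round(2).tolist())
E
```

```text
{'t': 0.0, 'qpos': array([ 6.54983785e-01,  4.23824387e-01,  1.63067333e+00,  2.24769937e-06,
        1.08860958e+00, -1.89764780e-02]), 'qvel': array([ 0.00083499, -0.00041039, -0.00216289,  0.00172006, -0.00075359,
       -0.00092952]), 'joint_torque': array([ 2.36999251e-03, -5.44636166e+01, -2.73672277e+01,  6.45865663e-02,
        2.28254241e-02, -1.50525229e-04]), 'ee_pos': array([487.88498867, 389.74963903, 221.91852296]), 'orientation': array([-1.36171222e+00, -2.83037827e+00,  2.12214989e-03]), 'ft_force': array([ 0.37911628,  1.86107709, -0.60892963]), 'moment': array([ 0.0120728 ,  0.00780775, -0.00809436]), 'width': 87.67401658851757}
[[-0.624  0.781 -0.001]
 [ 0.781  0.624 -0.001]
 [ 0.    -0.002 -1.   ]]
top 602.2282263732046 0.018077165946518207 [ 209.  112. 1459.] [[0.02, -0.98, 0.18], [-1.0, -0.02, 0.0], [0.0, -0.18, -0.98]]
scene 486.36328968283493 -0.011111434404022694 [ 519. 1114.  601.] [[-1.0, -0.01, -0.05], [0.04, 0.4, -0.92], [0.02, -0.92, -0.4]]
wrist 396.99897011746407 -0.08407605935096449 [438. 452. 384.] [[0.78, 0.6, 0.18], [0.62, -0.75, -0.23], [-0.0, 0.29, -0.96]]
```

View pics/top0.png

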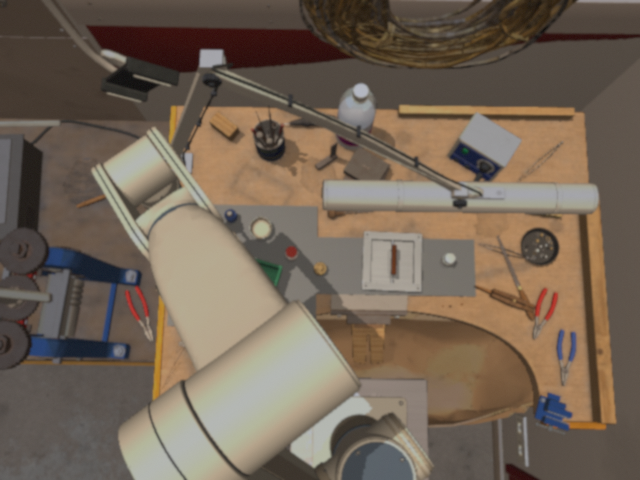

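View pics/scene0.png

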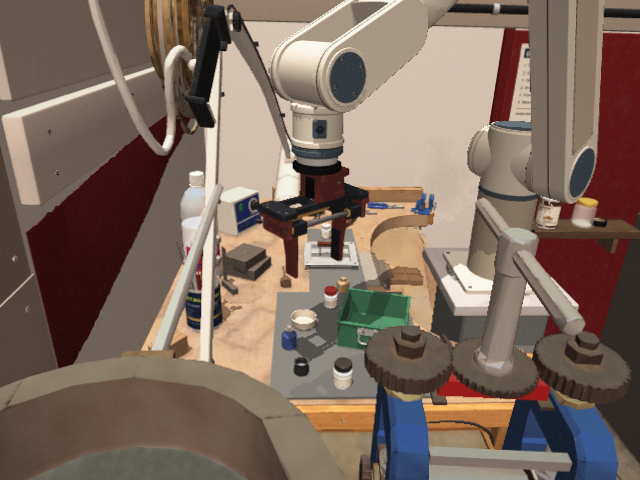

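The top view shows the tray at (392,262), white jar (449,259), dish (261,229), bottle (231,215), red jar (291,251) and brass weight (320,268). The arm hides the case there. The scene view shows the case at about (375,320), black jar (343,373) and loupe (301,367).

Run:
```python
from h import *
o=ctrl.get_obs()
T=lambda n,uv,z:print(n,uv,z,ray(n,o,uv,z).round(0).tolist())
T('top',[(392,262)],46); T('top',[(364,234),(421,234),(421,290),(363,290)],21);T('top',[(393,246),(395,279)],52)
T('top',[(449,259)],47);T('top',[(261,229)],27);T('top',[(231,214)],53);T('top',[(291,252)],49);T('top',[(320,267)],41)
T('top',[(323,196)],208);T('top',[(475,296),(475,240),(318,206)],5)
T('scene',[(343,363)],53);T('scene',[(301,362)],29);T('scene',[(289,328)],53);T('scene',[(303,317)],27);T('scene',[(331,290)],49);T('scene',[(343,280)],41);T('scene',[(326,226)],47)
T('scene',[(352,291),(411,298),(406,345),(338,336)],64)
```

```text
top [(392, 262)] 46 [[420.0, -74.0, 46.0]]
top [(364, 234), (421, 234), (421, 290), (363, 290)] 21 [[491.0, -10.0, 21.0], [493.0, -148.0, 21.0], [357.0, -146.0, 21.0], [355.0, -7.0, 21.0]]
top [(393, 246), (395, 279)] 52 [[457.0, -76.0, 52.0], [378.0, -80.0, 52.0]]
top [(449, 259)] 47 [[429.0, -209.0, 47.0]]
top [(261, 229)] 27 [[498.0, 241.0, 27.0]]
top [(231, 214)] 53 [[528.0, 311.0, 53.0]]
top [(291, 252)] 49 [[439.0, 166.0, 49.0]]
top [(320, 267)] 41 [[406.0, 96.0, 41.0]]
top [(323, 196)] 208 [[536.0, 94.0, 208.0]]
top [(475, 296), (475, 240), (318, 206)] 5 [[346.0, -279.0, 5.0], [484.0, -283.0, 5.0], [563.0, 103.0, 5.0]]
scene [(343, 363)] 53 [[437.0, 430.0, 53.0]]
scene [(301, 362)] 29 [[510.0, 397.0, 29.0]]
scene [(289, 328)] 53 [[533.0, 324.0, 53.0]]
scene [(303, 317)] 27 [[505.0, 247.0, 27.0]]
scene [(331, 290)] 49 [[442.0, 173.0, 49.0]]
scene [(343, 280)] 41 [[410.0, 114.0, 41.0]]
scene [(326, 226)] 47 [[433.0, -198.0, 47.0]]
scene [(352, 291), (411, 298), (406, 345), (338, 336)] 64 [[399.0, 203.0, 64.0], [276.0, 232.0, 64.0], [320.0, 395.0, 64.0], [441.0, 366.0, 64.0]]
```

View pics/wrist0.png

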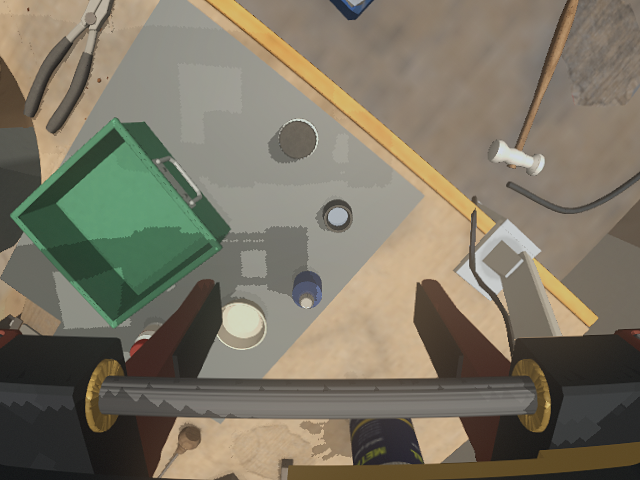

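The wrist view shows the case rim corners at (116,118), (12,215), (114,326) and (229,231). It also shows the black jar (298,139), loupe (337,215), bottle cap (306,303) and dish (242,322).

Run:
```python
from h import *
o=ctrl.get_obs()
T=lambda n,uv,z:print(n,uv,z,ray(n,o,uv,z).round(0).tolist())
T('wrist',[(116,118),(12,215),(114,326),(229,231)],64)
c=ray('wrist',o,[(116,118),(12,215),(114,326),(229,231)],64);print(c.mean(0),np.linalg.norm(np.diff(c,axis=0),axis=1))
T('wrist',[(298,139)],53);T('wrist',[(337,215)],29);T('wrist',[(306,303)],53);T('wrist',[(242,322)],27)
print(np.degrees(np.arctan2(0.781,-0.624)))
```

```text
wrist [(116, 118), (12, 215), (114, 326), (229, 231)] 64 [[312.0, 352.0, 64.0], [277.0, 223.0, 64.0], [405.0, 188.0, 64.0], [438.0, 332.0, 64.0]]
[358.08810001 273.96230722  64.        ] [133.76575958 132.67140355 147.74199157]
wrist [(298, 139)] 53 [[437.0, 428.0, 53.0]]
wrist [(337, 215)] 29 [[507.0, 394.0, 29.0]]
wrist [(306, 303)] 53 [[533.0, 316.0, 53.0]]
wrist [(242, 322)] 27 [[503.0, 248.0, 27.0]]
128.62400399097183
```

```bash
cat >> h.py <<'E'
def go(*pts,jaw=None):
    o=ctrl.get_obs(); R=Ro.from_rotvec(o['orientation']).as_matrix(); th=np.degrees(np.arctan2(R[1,1],R[0,1]))
    s='' if jaw is None else ' spin %.1f'%(((th-jaw)+90)%180-90)
    print('t %.1f at'%o['t'],o['ee_pos'].round(0),'jaw %.1f'%th,'w %.1f'%o['width'],'| q',o['qpos'].round(2),s)
    for p in pts: print(p,tool(o,p).round(2))
E
python3 -c "
from h import *
go((503,247,150),jaw=-15.2)"
```

```text
t 0.1 at [488. 390. 222.] jaw 38.6 w 87.8 | q [ 0.65  0.42  1.63 -0.    1.09 -0.02]  spin 53.8
(503, 247, 150) [-12.1   -7.73   7.22]
```

```bash
python3 -m inch '[{"xyz":[-4,-2.5,2.4],"spin":8},{"xyz":[-8,-5,4.8],"spin":16},{"xyz":[-12.1,-7.7,7.2],"spin":24},{"xyz":[-12.1,-7.7,7.2],"spin":32},{"xyz":[-12.1,-7.7,7.2],"spin":40},{"xyz":[-12.1,-7.7,7.2],"spin":48},{"xyz":[-12.1,-7.7,7.2],"spin":53.8},{"xyz":[-12.1,-7.7,7.2],"spin":53.8},{"xyz":[-12.1,-7.7,7.2],"spin":53.8},{"xyz":[-12.1,-7.7,7.2],"spin":53.8}]' 0
python3 - <<'E'
from h import *
snap('wrist','w1.png');go((503,247,8))
E
```

```text
t: 1.15
ee_pos: [503.2, 247.2, 150.1]
orientation: [-2.493, -1.911, 0.002]
ft_force: [0.3, 0.6, 0.3]
width: 87.7
t 1.2 at [503. 247. 150.] jaw -15.1 w 87.7 | q [ 0.44  0.43  1.83 -0.    0.89  0.7 ] 
(503, 247, 8) [-0.02 -0.   14.21]
```

View pics/w1.png

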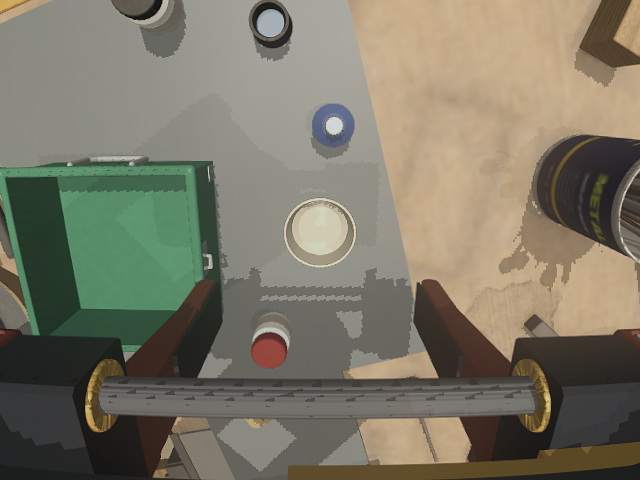

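Dish rim is centred at (320,232), bottle cap at (334,126), red cap at (269,350), and the case's right-top corner at (213,163).

Run:
```python
from h import *
o=ctrl.get_obs()
for uv,z in [((320,232),27),((285,232),27),((356,232),27),((334,126),53),((269,350),49),((213,163),64),((0,170),64),((195,170),64),((10,177),64),((271,22),29)]: print(uv,z,ray('wrist',o,[uv],z).round(1).tolist())
go((503,247,8),(503,247,30))
```

```text
(320, 232) 27 [[504.5, 242.7, 27.0]]
(285, 232) 27 [[479.2, 249.5, 27.0]]
(356, 232) 27 [[530.5, 235.7, 27.0]]
(334, 126) 53 [[532.9, 315.4, 53.0]]
(269, 350) 49 [[444.1, 168.1, 49.0]]
(213, 163) 64 [[454.3, 313.9, 64.0]]
(0, 170) 64 [[313.8, 349.8, 64.0]]
(195, 170) 64 [[441.9, 312.9, 64.0]]
(10, 177) 64 [[318.8, 343.4, 64.0]]
(271, 22) 29 [[510.7, 390.1, 29.0]]
t 1.2 at [503. 247. 150.] jaw -15.1 w 87.7 | q [ 0.44  0.43  1.83 -0.    0.89  0.7 ] 
(503, 247, 8) [-0.02 -0.   14.21]
(503, 247, 30) [-0.02 -0.   12.01]
```

```bash
python3 -c "
from h import *
go((504.5,243.3,8),(504.5,243.3,60))"
```

```text
t 1.2 at [503. 247. 150.] jaw -15.1 w 87.7 | q [ 0.44  0.43  1.83 -0.    0.89  0.7 ] 
(504.5, 243.3, 8) [-0.33  0.24 14.21]
(504.5, 243.3, 60) [-0.34  0.23  9.01]
```

```bash
python3 -m inch '[{"xyz":[-0.3,0.2,4]},{"xyz":[-0.3,0.2,8]},{"xyz":[-0.3,0.2,11]},{"xyz":[-0.3,0.2,13]},{"xyz":[-0.3,0.2,14]},{"xyz":[-0.3,0.2,14.2]},{"xyz":[-0.3,0.2,14.2]}]' 0
python3 -m inch '[{"xyz":[0,0,0]},{"xyz":[0,0,0]},{"xyz":[0,0,0]},{"xyz":[0,0,0]},{"xyz":[0,0,0]},{"xyz":[0,0,0]},{"xyz":[0,0,0]},{"xyz":[0,0,0]}]' 0.6
python3 -c "
from h import *
go((504.5,243.3,120),(390,235,150))"
```

```text
t 1.2 at [503. 247. 150.] jaw -15.1 w 87.7 | q [ 0.44  0.43  1.83 -0.    0.89  0.7 ] 
(504.5, 243.3, 120) [-0.34  0.23  3.01]
(390, 235, 150) [ -4.13 -10.61   0.03]$[0]: bad value
$[0]: bad value
```

```bash
python3 -m inch '[{"xyz":[-0.3,0.2,4],"spin":0},{"xyz":[-0.3,0.2,8],"spin":0},{"xyz":[-0.3,0.2,11],"spin":0},{"xyz":[-0.3,0.2,13],"spin":0},{"xyz":[-0.3,0.2,14],"spin":0},{"xyz":[-0.3,0.2,14.2],"spin":0},{"xyz":[-0.3,0.2,14.2],"spin":0}]' 0
python3 -m inch '[{"xyz":[0,0,0],"spin":0},{"xyz":[0,0,0],"spin":0},{"xyz":[0,0,0],"spin":0},{"xyz":[0,0,0],"spin":0},{"xyz":[0,0,0],"spin":0},{"xyz":[0,0,0],"spin":0},{"xyz":[0,0,0],"spin":0},{"xyz":[0,0,0],"spin":0}]' 0.6
python3 -c "
from h import *
go((504.5,243.3,120),(360,270,150))"
```

```text
t: 1.9
ee_pos: [504.6, 243.9, 8.6]
orientation: [2.493, 1.911, -0.001]
ft_force: [-0.1, 0.2, 0.2]
width: 87.8
t: 2.7
ee_pos: [504.7, 244.0, 8.9]
orientation: [2.493, 1.911, -0.001]
ft_force: [-1.8, 1.2, 5.1]
width: 52.1
t 2.7 at [505. 244.   9.] jaw -15.1 w 52.1 | q [ 0.43  0.66  1.87 -0.    0.62  0.69] 
(504.5, 243.3, 120) [ -0.08  -0.   -11.11]
(360, 270, 150) [ -1.25 -14.65 -14.11]
```

```bash
python3 -c "
from h import *
go((345,195,190))"
```

```text
t 2.7 at [505. 244.   9.] jaw -15.1 w 52.1 | q [ 0.43  0.66  1.87 -0.    0.62  0.69] 
(345, 195, 190) [ -8.89 -14.15 -18.11]
```

```bash
python3 -m inch '[{"xyz":[0,0,-2],"spin":0},{"xyz":[0,0,-6],"spin":0},{"xyz":[0,0,-10],"spin":0},{"xyz":[-1.5,-2.5,-14],"spin":0},{"xyz":[-4,-6,-17],"spin":0},{"xyz":[-6,-9.5,-18.1],"spin":0},{"xyz":[-8,-13,-18.1],"spin":0},{"xyz":[-8.9,-14.1,-18.1],"spin":0},{"xyz":[-8.9,-14.1,-18.1],"spin":0},{"xyz":[-8.9,-14.1,-18.1],"spin":0}]' 0.6
python3 - <<'E'
from h import *
snap('wrist','w2.png');go((345,195,190))
E
```

```text
t: 3.7
ee_pos: [346.8, 195.3, 190.2]
orientation: [2.493, 1.911, 0.002]
ft_force: [-0.0, 0.3, -0.3]
width: 51.8
t 3.8 at [347. 195. 190.] jaw -15.1 w 52.2 | q [ 0.48  0.13  2.13 -0.    0.87  0.75] 
(345, 195, 190) [-0.1  -0.2   0.02]
```

View pics/w2.png

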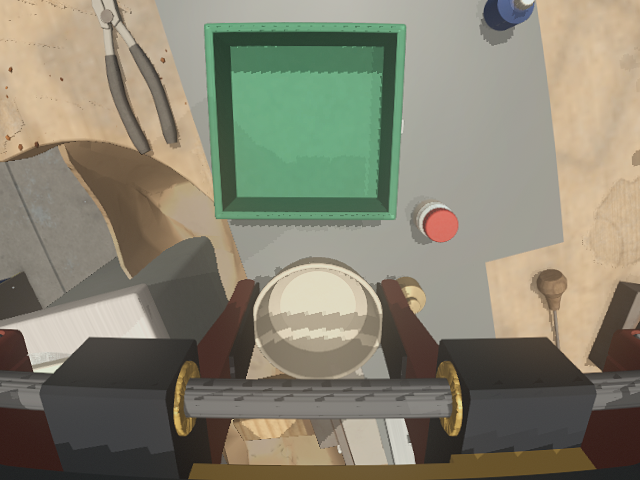

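The case is in full view, with rim corners (206,25), (405,25), (395,217) and (216,217). The dish is gripped squarely; the red jar's cap is at (440,224).

Run:
```python
from h import *
o=ctrl.get_obs()
c=ray('wrist',o,[(206,25),(405,25),(395,217),(216,217)],64); print(c.round(1), c.mean(0))
d=np.roll(c,-1,0)-c; print(np.linalg.norm(d,axis=1), np.degrees(np.arctan2(d[:,1],d[:,0])))
f=ray('wrist',o,[(231,46),(383,46),(380,198),(236,198)],8); print(f.mean(0))
print(ray('wrist',o,[(440,225)],49))
C=c.mean(0)[:2]; 
for a in (-28,30): print(a, C+a*np.array([.26,.966]))
x=C-28*np.array([.26,.966]); go((*x,100),(*x,12))
```

```text
[[312.1 350.   64. ]
 [440.8 315.1  64. ]
 [405.9 186.9  64. ]
 [276.1 221.9  64. ]] [358.72545812 268.47508354  64.        ]
[133.41453699 132.77441372 134.37821324 133.06675991] [ -15.19264616 -105.24597112  164.93013531   74.33933474]
[358.70748716 267.73438629   8.        ]
[[441.48095306 166.74109941  49.        ]]
-28 [351.44545812 241.42708354]
30 [366.52545812 297.45508354]
t 3.8 at [347. 195. 190.] jaw -15.1 w 52.2 | q [ 0.48  0.13  2.13 -0.    0.87  0.75] 
(np.float64(351.445458120318), np.float64(241.4270835419985), 100) [ 4.54 -0.79  9.02]
(np.float64(351.445458120318), np.float64(241.4270835419985), 12) [ 4.54 -0.8  17.82]
```

```bash
python3 -m inch '[{"xyz":[2.5,-0.4,0],"spin":0},{"xyz":[4.5,-0.8,1],"spin":0},{"xyz":[4.5,-0.8,5],"spin":0},{"xyz":[4.5,-0.8,9],"spin":0},{"xyz":[4.5,-0.8,12.5],"spin":0},{"xyz":[4.5,-0.8,15],"spin":0},{"xyz":[4.5,-0.8,16.6],"spin":0},{"xyz":[4.5,-0.8,17.4],"spin":0},{"xyz":[4.5,-0.8,17.7],"spin":0},{"xyz":[4.5,-0.8,17.7],"spin":0},{"xyz":[4.5,-0.8,17.7],"spin":0}]' 0.6
python3 -c "
from h import *
go((406,103,100),(345,195,150))"
```

```text
t: 4.85
ee_pos: [352.1, 241.4, 13.7]
orientation: [2.493, 1.91, 0.004]
ft_force: [0.3, -0.1, -0.7]
width: 51.9
t 4.8 at [352. 241.  14.] jaw -15.1 w 51.9 | q [ 0.57  0.54  2.16 -0.    0.44  0.84] 
(406, 103, 100) [-11.95   8.82  -8.63]
(345, 195, 150) [ -4.65   0.55 -13.64]
```

```bash
python3 -m inch '[{"xyz":[0,0,0.15],"spin":0},{"xyz":[0,0,0.15],"spin":0},{"xyz":[0,0,0.15],"spin":0}]' 0.6
python3 -m inch '[{"xyz":[0,0,0],"spin":0},{"xyz":[0,0,0],"spin":0},{"xyz":[0,0,0],"spin":0},{"xyz":[0,0,0],"spin":0},{"xyz":[0,0,-1],"spin":0},{"xyz":[0,0,-3],"spin":0},{"xyz":[0,0,-7],"spin":0},{"xyz":[0,0,-11],"spin":0},{"xyz":[-2,1.5,-13.5],"spin":0},{"xyz":[-5,4,-13.5],"spin":0},{"xyz":[-9,7,-13.5],"spin":0},{"xyz":[-12,8.9,-13.5],"spin":0},{"xyz":[-12,8.9,-13.5],"spin":0},{"xyz":[-12,8.9,-13.5],"spin":0},{"xyz":[-12,8.9,-13.5],"spin":0}]' 0.25
python3 - <<'E'
from h import *
snap('wrist','w3.png');go((406,103,8))
E
```

```text
t: 5.15
ee_pos: [352.3, 241.6, 12.6]
orientation: [2.493, 1.91, 0.005]
ft_force: [0.5, 0.1, -0.3]
width: 52.0
t: 6.65
ee_pos: [406.3, 103.0, 147.8]
orientation: [2.493, 1.911, 0.005]
ft_force: [-0.5, 1.0, 0.6]
width: 65.8
t 6.7 at [406. 103. 148.] jaw -15.0 w 66.0 | q [0.22 0.24 2.13 0.   0.77 0.48] 
(406, 103, 8) [-0.06 -0.05 13.97]
```

View pics/w3.png

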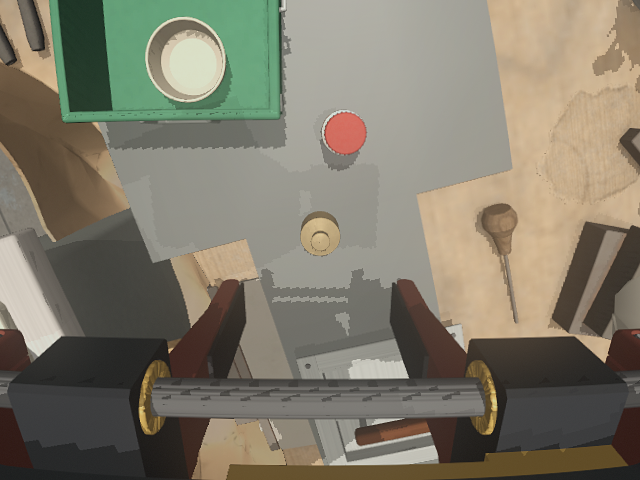

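Dish stands upright in the case at (188,60). Weight knob is at (320,241), body centre about (320,233).

Run:
```python
from h import *
o=ctrl.get_obs()
k=ray('wrist',o,[(320,241)],41)[0]; print(k, ray('wrist',o,[(300,230),(341,230)],30),ray('wrist',o,[(188,59)],30))
go((k[0],k[1],11))
```

```text
[407.4471096  97.2025031  41.       ] [[394.661821   105.78947817  30.        ]
 [423.68001965  98.00634159  30.        ]] [[354.55515971 238.85669759  30.        ]]
t 6.7 at [406. 103. 148.] jaw -15.0 w 66.0 | q [0.22 0.24 2.13 0.   0.77 0.48] 
(np.float64(407.44710959964203), np.float64(97.20250310320532), 11) [-0.58  0.24 13.67]
```

```bash
python3 -m inch '[{"xyz":[-0.5,0.2,4],"spin":0},{"xyz":[-0.5,0.2,8],"spin":0},{"xyz":[-0.5,0.2,11],"spin":0},{"xyz":[-0.5,0.2,13],"spin":0},{"xyz":[-0.5,0.2,14],"spin":0},{"xyz":[-0.5,0.2,14.1],"spin":0},{"xyz":[-0.5,0.2,14.1],"spin":0}]' 0.25
python3 -m inch '[{"xyz":[0,0,0],"spin":0},{"xyz":[0,0,0],"spin":0},{"xyz":[0,0,0],"spin":0},{"xyz":[0,0,0],"spin":0},{"xyz":[0,0,0],"spin":0},{"xyz":[0,0,0],"spin":0},{"xyz":[0,0,0],"spin":0},{"xyz":[0,0,0],"spin":0}]' 0.9
python3 -c "
from h import *
go((367.5,299,130),(367.5,299,11))"
```

```text
t: 7.4
ee_pos: [407.5, 98.7, 7.1]
orientation: [2.491, 1.913, 0.006]
ft_force: [-0.4, 0.3, -0.7]
width: 65.9
t: 8.2
ee_pos: [407.6, 98.6, 7.2]
orientation: [2.491, 1.913, 0.006]
ft_force: [-0.7, -0.3, 5.6]
width: 28.8
t 8.2 at [408.  99.   7.] jaw -14.9 w 28.8 | q [0.21 0.55 2.18 0.   0.41 0.47] 
(367.5, 299, 130) [ 18.36  -9.   -12.25]
(367.5, 299, 11) [18.33 -9.04 -0.35]
```

```bash
python3 -m inch '[{"xyz":[0,0,-2],"spin":0},{"xyz":[0,0,-6],"spin":0},{"xyz":[0,0,-10],"spin":0},{"xyz":[1.5,-0.7,-13],"spin":0},{"xyz":[5,-2.5,-13],"spin":0},{"xyz":[9,-4.5,-13],"spin":0},{"xyz":[13,-6.5,-13],"spin":0},{"xyz":[16.5,-8.2,-13],"spin":0},{"xyz":[18.3,-9,-12.5],"spin":0},{"xyz":[18.3,-9,-12],"spin":0},{"xyz":[18.3,-9,-9],"spin":0},{"xyz":[18.3,-9,-5.5],"spin":0},{"xyz":[18.3,-9,-3],"spin":0},{"xyz":[18.3,-9,-1.3],"spin":0},{"xyz":[18.3,-9,-0.5],"spin":0},{"xyz":[18.3,-9,-0.3],"spin":0},{"xyz":[18.3,-9,-0.3],"spin":0},{"xyz":[18.3,-9,-0.3],"spin":0}]' 0.9
python3 -c "
from h import *
go((367,299,10.3))"
```

```text
t: 10.0
ee_pos: [368.1, 298.3, 10.8]
orientation: [2.491, 1.913, 0.007]
ft_force: [-0.9, 0.2, -3.2]
width: 28.8
t 10.0 at [368. 298.  11.] jaw -15.0 w 28.8 | q [ 0.66  0.58  2.06 -0.    0.49  0.92] 
(367, 299, 10.3) [ 0.03 -0.13  0.05]
```

```bash
python3 -m inch '[{"xyz":[0,0,0],"spin":0},{"xyz":[0,0,0],"spin":0},{"xyz":[0,0,0],"spin":0},{"xyz":[0,0,0],"spin":0},{"xyz":[0,0,-2],"spin":0},{"xyz":[0,0,-6],"spin":0},{"xyz":[0,0,-10],"spin":0},{"xyz":[0,0,-15],"spin":0},{"xyz":[0,0,-18],"spin":0},{"xyz":[0,0,-18],"spin":0}]' 0.45
python3 - <<'E'
from h import *
go((420,-77,190),jaw=90)
E
```

```text
t: 11.0
ee_pos: [369.7, 299.7, 195.1]
orientation: [2.491, 1.913, 0.021]
ft_force: [-0.5, -0.1, -0.5]
width: 48.3
t 11.0 at [370. 300. 195.] jaw -15.0 w 48.3 | q [ 0.66  0.24  1.98 -0.    0.91  0.92]  spin 75.0
(420, -77, 190) [-35.1   14.59   0.29]
```

```bash
python3 -m inch '[{"xyz":[-2.5,1,0.3],"spin":-8},{"xyz":[-5.5,2.2,0.3],"spin":-16},{"xyz":[-9,3.7,0.3],"spin":-24},{"xyz":[-12.5,5.2,0.3],"spin":-32},{"xyz":[-16,6.6,0.3],"spin":-40},{"xyz":[-19.5,8.1,0.3],"spin":-48},{"xyz":[-23,9.5,0.3],"spin":-56},{"xyz":[-26,10.8,0.3],"spin":-64},{"xyz":[-29,12,0.3],"spin":-72},{"xyz":[-32,13.3,0.3],"spin":-80},{"xyz":[-34,14.1,0.3],"spin":-88},{"xyz":[-35.1,14.6,0.3],"spin":-96},{"xyz":[-35.1,14.6,0.3],"spin":-104},{"xyz":[-35.1,14.6,0.3],"spin":-105},{"xyz":[-35.1,14.6,0.3],"spin":-105},{"xyz":[-35.1,14.6,0.3],"spin":-105},{"xyz":[-35.1,14.6,0.3],"spin":-105}]' 0.45
python3 - <<'E'
from h import *
snap('wrist','w4.png');go((420,-77,100))
E
```

```text
t: 12.7
ee_pos: [419.9, -76.7, 189.7]
orientation: [0.001, 3.131, 0.012]
ft_force: [0.4, -0.0, -0.6]
width: 48.3
t 12.8 at [420. -77. 190.] jaw 90.0 w 48.4 | q [-0.22  0.18  2.08  0.01  0.88 -1.79] 
(420, -77, 100) [ 0.09 -0.09  8.98]
```

View pics/w4.png

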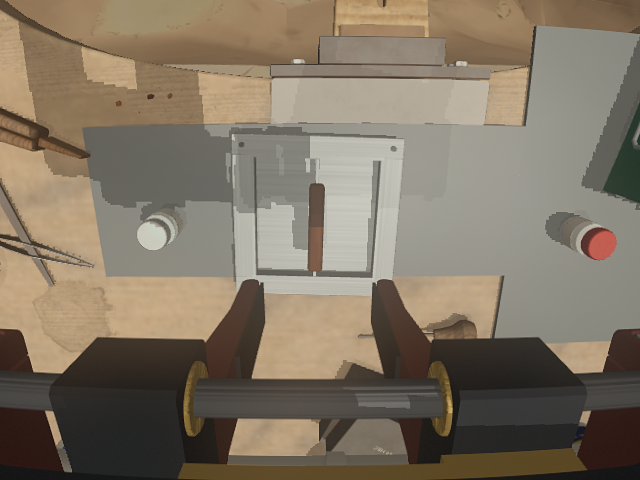

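The bar's top runs from (317,184) to (316,270). The flange corners are (232,134), (405,139), (392,295) and (237,291).

Run:
```python
from h import *
o=ctrl.get_obs()
b=ray('wrist',o,[(317,184),(316,270)],52);print(b,b.mean(0),np.degrees(np.arctan2(*(b[0]-b[1])[1::-1])))
c=ray('wrist',o,[(232,134),(405,139),(392,295),(237,291)],21);print(c,c.mean(0));d=np.roll(c,-1,0)-c;print(np.degrees(np.arctan2(d[:,1],d[:,0])),np.linalg.norm(d,axis=1))
```

```text
[[391.05955367 -77.15111918  52.        ]
 [461.36436786 -77.96674658  52.        ]] [426.21196077 -77.55893288  52.        ] 179.33532416634165
[[ 355.28661014 -145.93479128   21.        ]
 [ 359.27845864   -5.09381725   21.        ]
 [ 499.27156082   -7.96191268   21.        ]
 [ 494.80161904 -150.12412903   21.        ]] [427.15956216 -77.27866256  21.        ]
[ 88.3765033   -1.17367767 -91.80093175 178.28004693] [140.89753306 140.02247902 142.23247216 139.57789317]
```

```bash
python3 -c "
from h import *
go((426.5,-77.4,29),jaw=89)"
```

```text
t 12.8 at [420. -77. 190.] jaw 90.0 w 48.4 | q [-0.22  0.18  2.08  0.01  0.88 -1.79]  spin 1.0
(426.5, -77.4, 29) [-0.48 -0.18 16.09]
```

```bash
python3 -m inch '[{"xyz":[-0.3,0,3],"spin":1},{"xyz":[-0.5,-0.1,7],"spin":1},{"xyz":[-0.5,-0.1,11],"spin":1},{"xyz":[-0.5,-0.1,14],"spin":1},{"xyz":[-0.5,-0.2,15.5],"spin":1},{"xyz":[-0.5,-0.2,16],"spin":1},{"xyz":[-0.5,-0.2,16],"spin":1},{"xyz":[-0.5,-0.2,16],"spin":1}]' 0.45
python3 -m inch '[{"xyz":[0,0,0],"spin":0},{"xyz":[0,0,0],"spin":0},{"xyz":[0,0,0],"spin":0},{"xyz":[0,0,0],"spin":0},{"xyz":[0,0,0],"spin":0},{"xyz":[0,0,0],"spin":0},{"xyz":[0,0,0],"spin":0}]' 1
python3 -c "
from h import *
go((426.5,-77.4,160),(362,268,160),jaw=74.4)"
```

```text
t: 13.55
ee_pos: [427.3, -77.6, 30.5]
orientation: [0.028, 3.13, 0.011]
ft_force: [0.1, -0.4, -0.2]
width: 48.5
t: 14.25
ee_pos: [427.4, -77.6, 30.7]
orientation: [0.028, 3.129, 0.011]
ft_force: [0.3, 0.9, 5.7]
width: 11.7
t 14.2 at [427. -78.  31.] jaw 89.0 w 11.7 | q [-0.21  0.51  2.15  0.02  0.48 -1.79]  spin 14.6
(426.5, -77.4, 160) [ -0.06   0.11 -12.93]
(362, 268, 160) [  7.01  34.53 -12.76]
```

```bash
python3 -m inch '[{"xyz":[0,0,-0.5],"spin":0},{"xyz":[0,0,-2],"spin":0},{"xyz":[0,0,-5],"spin":0},{"xyz":[0,0,-8],"spin":0},{"xyz":[0,0,-11],"spin":0},{"xyz":[0.3,1.5,-12.8],"spin":0},{"xyz":[0.9,4.5,-12.8],"spin":1},{"xyz":[1.6,8,-12.8],"spin":3},{"xyz":[2.3,11.5,-12.8],"spin":5},{"xyz":[3,15,-12.8],"spin":7},{"xyz":[3.7,18.5,-12.8],"spin":9},{"xyz":[4.4,22,-12.8],"spin":11},{"xyz":[5.1,25.5,-12.8],"spin":13},{"xyz":[5.8,28.5,-12.8],"spin":14},{"xyz":[6.4,31.5,-12.8],"spin":14.2},{"xyz":[6.9,33.5,-12.8],"spin":14.2},{"xyz":[7.2,34.4,-12.8],"spin":14.2},{"xyz":[7.2,34.4,-12.8],"spin":14.2},{"xyz":[7.2,34.4,-12.8],"spin":14.2}]' 1
python3 - <<'E'
from h import *
snap('wrist','w5.png');snap('scene','s5.png');go((359,268,86))
E
```

```text
t: 16.15
ee_pos: [359.8, 266.0, 160.2]
orientation: [0.414, 3.103, 0.012]
ft_force: [0.4, -0.6, -1.9]
width: 12.1
t 16.2 at [360. 266. 160.] jaw 74.7 w 11.6 | q [ 0.61  0.25  2.07 -0.    0.81 -0.69] 
(359, 268, 86) [0.23 0.12 7.43]
```

View pics/w5.png

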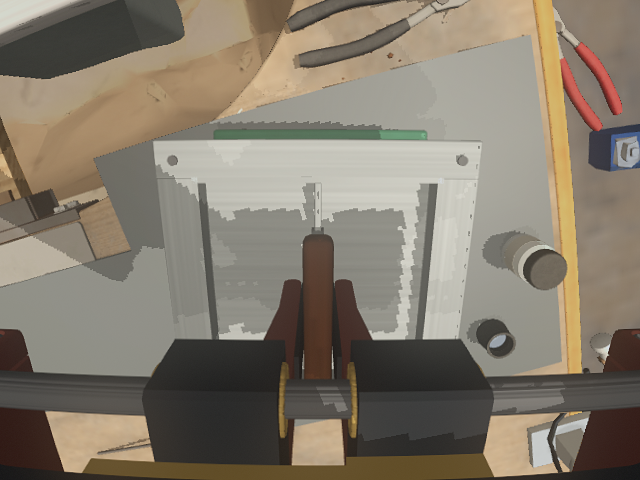

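The tray is held level. The flange's near edge runs from (154,141) to (481,141), and the green case edge is just visible beyond it.

Run:
```python
from h import *
o=ctrl.get_obs()
c=ray('wrist',o,[(154,141),(481,141)],150.4);d=c[1]-c[0];a=np.degrees(np.arctan2(d[1],d[0]));print(c,np.linalg.norm(d),a)
n=np.array([np.cos(np.radians(a-90)),np.sin(np.radians(a-90))]);print('centre',c.mean(0)[:2]+71*n)
e=ray('wrist',o,[(214,131),(427,131)],64);d=e[1]-e[0];print(e,np.linalg.norm(d),np.degrees(np.arctan2(d[1],d[0])))
```

```text
[[273.70878344 216.24048459 150.4       ]
 [310.56798569 351.10426243 150.4       ]] 139.81001167067782 74.7139743428589
centre [360.62652867 264.95409055]
[[274.97750139 221.04439796  64.        ]
 [310.53003528 351.41215386  64.        ]] 135.1285848508015 74.7458256868054
```

```bash
python3 -m inch '[{"xyz":[0.2,0.2,1],"spin":0},{"xyz":[0.2,0.2,2.5],"spin":0},{"xyz":[0.2,0.2,4],"spin":0},{"xyz":[0.2,0.2,5.5],"spin":0},{"xyz":[0.2,0.2,6.5],"spin":0},{"xyz":[0.2,0.2,7.3],"spin":0},{"xyz":[0.2,0.2,8],"spin":0},{"xyz":[0.2,0.2,8.4],"spin":0},{"xyz":[0.2,0.2,8.5],"spin":0},{"xyz":[0.2,0.2,8.5],"spin":0}]' 1
python3 - <<'E'
from h import *
go((359,268,74));print(ctrl.get_obs()['ft_force'])
E
```

```text
t: 17.25
ee_pos: [359.7, 268.6, 75.9]
orientation: [0.416, 3.103, 0.012]
ft_force: [-2.0, -2.8, 5.6]
width: 11.5
t 17.2 at [360. 269.  76.] jaw 74.7 w 11.5 | q [ 0.62  0.42  2.11 -0.    0.6  -0.69] 
(359, 268, 74) [ 0.05 -0.08  0.19]
[-2.01507585 -2.7598187   5.5505859 ]
```

```bash
python3 -m inch '[{"xyz":[0,0,0],"spin":0},{"xyz":[0,0,0],"spin":0},{"xyz":[0,0,0],"spin":0},{"xyz":[0,0,0],"spin":0},{"xyz":[0,0,-1],"spin":0},{"xyz":[0,0,-3],"spin":0},{"xyz":[0,0,-7],"spin":0},{"xyz":[0,0,-11],"spin":0},{"xyz":[0,0,-15],"spin":0},{"xyz":[0,0,-15],"spin":0}]' 0.5
python3 - <<'E'
from h import *
snap('wrist','w6.png');o,im=snap('scene','s6.png');c=cv2.resize(im[250:420,270:470],None,fx=4,fy=3.5)
w=cv2.imread('pics/w6.png'); cv2.imwrite('pics/c6.png',np.vstack([cv2.resize(w[60:420],(640,360)),cv2.resize(im[270:370,300:440,::-1],(320,228)).repeat(1,0) if 0 else cv2.copyMakeBorder(cv2.resize(im[270:370,300:440,::-1],(322,230)),0,0,0,318,0)]))
go((437,428,150),jaw=-15)
E
```

```text
t: 18.25
ee_pos: [360.5, 269.5, 231.4]
orientation: [0.415, 3.096, 0.023]
ft_force: [0.7, -0.5, -0.0]
width: 43.9
t 18.4 at [358. 268. 227.] jaw 74.7 w 43.6 | q [ 0.62  0.14  2.01 -0.    0.97 -0.69]  spin 89.7
(437, 428, 150) [-3.29 17.43  7.94]
```

View pics/c6.png

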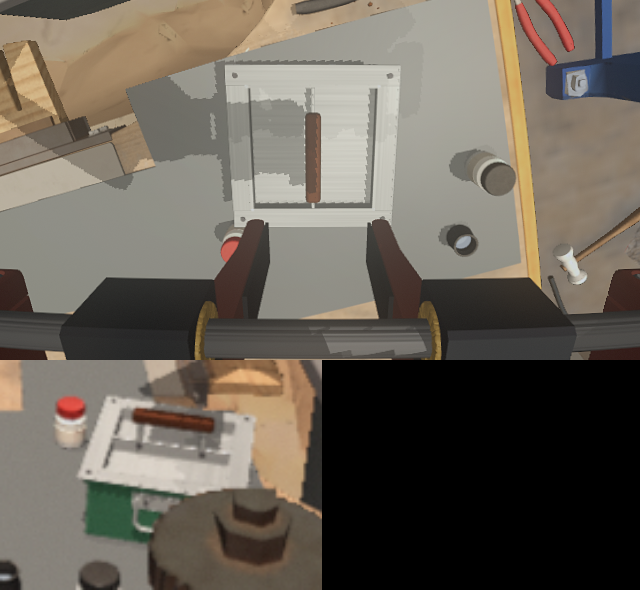

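The tray hangs flat on the rim. The black jar cap is at about (497,237) and the loupe at (462,298) in full-image pixels.

```bash
python3 - <<'E'
from h import *
o=ctrl.get_obs()
c=ray('wrist',o,[(225,125),(400,125),(390,287),(236,286)],64);print(c.round(0).tolist(),c.mean(0))
d=np.roll(c,-1,0)-c;print(np.degrees(np.arctan2(d[:,1],d[:,0])),np.linalg.norm(d,axis=1))
b=ray('wrist',o,[(313,174),(313,261)],95);print(b.mean(0))
E
python3 -m inch '[{"xyz":[0,1,0.5],"spin":8},{"xyz":[-0.5,3,1.5],"spin":16},{"xyz":[-1,5.5,2.5],"spin":24},{"xyz":[-1.5,8,3.5],"spin":32},{"xyz":[-2,10.5,4.5],"spin":40},{"xyz":[-2.5,13,5.5],"spin":48},{"xyz":[-3,15,6.5],"spin":56},{"xyz":[-3.3,16.5,7.3],"spin":64},{"xyz":[-3.3,17.4,7.9],"spin":72},{"xyz":[-3.3,17.4,7.9],"spin":80},{"xyz":[-3.3,17.4,7.9],"spin":88},{"xyz":[-3.3,17.4,7.9],"spin":89.7},{"xyz":[-3.3,17.4,7.9],"spin":89.7},{"xyz":[-3.3,17.4,7.9],"spin":89.7},{"xyz":[-3.3,17.4,7.9],"spin":89.7}]' 0.32
python3 - <<'E'
from h import *
snap('wrist','w7.png');go((437,428,10))
E
```

```text
[[270.0, 217.0, 64.0], [307.0, 351.0, 64.0], [442.0, 313.0, 64.0], [404.0, 181.0, 64.0]] [355.80243948 265.54882699  64.        ]
[  74.70049466  -15.44916407 -105.93939742  164.93533452] [138.90209811 140.64364229 137.97319087 139.10344753]
[354.86490924 265.8617935   95.        ]
t: 19.85
ee_pos: [436.9, 427.4, 150.1]
orientation: [2.489, 1.914, 0.024]
ft_force: [-0.2, 0.9, 0.3]
width: 59.3
t 19.9 at [437. 428. 150.] jaw -14.9 w 59.8 | q [ 0.76  0.49  1.72 -0.    0.92  1.02] 
(437, 428, 10) [-0.11 -0.17 14.03]
```

View pics/w7.png

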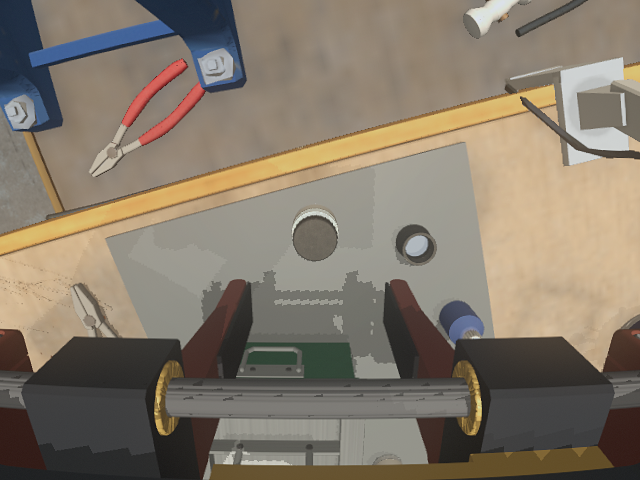

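Black cap centre is at (315,240); the loupe is clear at (416,245).

Run:
```python
from h import *
o=ctrl.get_obs()
k=ray('wrist',o,[(315,240)],53)[0]; print(k,ray('wrist',o,[(416,246)],29))
go((k[0],k[1],12))
```

```text
[436.74509806 426.61830216  53.        ] [[507.56252843 395.08240058  29.        ]]
t 19.9 at [437. 428. 150.] jaw -14.9 w 59.8 | q [ 0.76  0.49  1.72 -0.    0.92  1.02] 
(np.float64(436.74509806409907), np.float64(426.61830216448436), 12) [-0.25 -0.15 13.82]
```

```bash
python3 -m inch '[{"xyz":[-0.2,-0.1,4],"spin":0},{"xyz":[-0.2,-0.1,8],"spin":0},{"xyz":[-0.2,-0.1,11],"spin":0},{"xyz":[-0.2,-0.1,13],"spin":0},{"xyz":[-0.2,-0.1,13.6],"spin":0},{"xyz":[-0.2,-0.1,13.6],"spin":0},{"xyz":[-0.2,-0.1,13.6],"spin":0}]' 0.32
python3 -m inch '[{"xyz":[0,0,0],"spin":0},{"xyz":[0,0,0],"spin":0},{"xyz":[0,0,0],"spin":0},{"xyz":[0,0,0],"spin":0},{"xyz":[0,0,0],"spin":0},{"xyz":[0,0,0],"spin":0},{"xyz":[0,0,0],"spin":0}]' 0.9
python3 - <<'E'
from h import *
C=np.array([357.5,267.2]);v=np.array([.262,.965])
x=C+27.5*v;z=ctrl.get_obs()['ee_pos'][2]+46
go((*x,150),(*x,z))
E
```

```text
t: 20.6
ee_pos: [437.9, 427.5, 15.3]
orientation: [2.489, 1.914, 0.027]
ft_force: [0.4, 0.1, -0.7]
width: 59.9
t: 21.3
ee_pos: [438.2, 427.7, 15.9]
orientation: [2.489, 1.914, 0.028]
ft_force: [-1.1, -0.7, 5.8]
width: 33.3
t 21.3 at [438. 428.  16.] jaw -14.9 w 33.3 | q [ 0.76  0.69  1.76 -0.01  0.67  1.02] 
(np.float64(364.705), np.float64(293.7375), 150) [-14.66  -3.49 -13.65]
(np.float64(364.705), np.float64(293.7375), np.float64(61.89797659633111)) [-14.78  -3.6   -4.84]
```

```bash
python3 -m inch '[{"xyz":[0,0,-2],"spin":0},{"xyz":[0,0,-6],"spin":0},{"xyz":[0,0,-10],"spin":0},{"xyz":[-1.5,-0.4,-13.5],"spin":0},{"xyz":[-5,-1.2,-13.6],"spin":0},{"xyz":[-9,-2.2,-13.6],"spin":0},{"xyz":[-12.5,-3,-13.6],"spin":0},{"xyz":[-14.7,-3.5,-13.6],"spin":0},{"xyz":[-14.7,-3.5,-13.6],"spin":0},{"xyz":[-14.7,-3.5,-12],"spin":0},{"xyz":[-14.7,-3.5,-9.5],"spin":0},{"xyz":[-14.8,-3.6,-7.3],"spin":0},{"xyz":[-14.8,-3.6,-5.9],"spin":0},{"xyz":[-14.8,-3.6,-5.2],"spin":0},{"xyz":[-14.8,-3.6,-4.9],"spin":0},{"xyz":[-14.8,-3.6,-4.9],"spin":0},{"xyz":[-14.8,-3.6,-4.9],"spin":0}]' 0.9
python3 - <<'E'
from h import *
go((364.7,293.7,61.5))
E
```

```text
t: 23.0
ee_pos: [364.9, 294.3, 63.4]
orientation: [2.489, 1.914, 0.029]
ft_force: [-4.2, -1.1, 9.5]
width: 33.3
t 23.0 at [365. 294.  63.] jaw -14.9 w 33.3 | q [ 0.65  0.46  2.07 -0.    0.58  0.92] 
(364.7, 293.7, 61.5) [-0.07 -0.01  0.19]
```

```bash
python3 -m inch '[{"xyz":[0,0,0],"spin":0},{"xyz":[0,0,0],"spin":0},{"xyz":[0,0,0],"spin":0},{"xyz":[0,0,0],"spin":0},{"xyz":[0,0,-1],"spin":0},{"xyz":[0,0,-3],"spin":0},{"xyz":[0,0,-7],"spin":0},{"xyz":[0,0,-11],"spin":0},{"xyz":[0,0,-11],"spin":0}]' 0.4
python3 - <<'E'
from h import *
go((533,315.5,150),jaw=-15)
E
```

```text
t: 23.9
ee_pos: [365.7, 295.2, 178.5]
orientation: [2.489, 1.914, 0.044]
ft_force: [0.3, -0.5, -0.8]
width: 52.4
t 23.9 at [366. 295. 178.] jaw -14.9 w 52.4 | q [ 0.65  0.25  2.02 -0.    0.85  0.92]  spin 0.1
(533, 315.5, 150) [ 6.2  15.59  3.26]
```

```bash
python3 -m inch '[{"xyz":[0.8,2,0],"spin":0},{"xyz":[2,5,0],"spin":0},{"xyz":[3.5,9,0.5],"spin":0},{"xyz":[5,12.5,1.5],"spin":0},{"xyz":[6.2,15.5,2.8],"spin":0},{"xyz":[6.2,15.6,3.3],"spin":0},{"xyz":[6.2,15.6,3.3],"spin":0},{"xyz":[6.2,15.6,3.3],"spin":0},{"xyz":[6.2,15.6,3.3],"spin":0}]' 0.4
python3 - <<'E'
from h import *
snap('wrist','w8.png');go((533,315.5,8))
print(Ro.from_rotvec(ctrl.get_obs()['orientation']).as_matrix()[:,2])
E
```

```text
t: 24.8
ee_pos: [532.1, 315.5, 150.0]
orientation: [2.489, 1.914, 0.043]
ft_force: [-0.2, 0.8, 0.9]
width: 52.8
t 24.9 at [532. 316. 150.] jaw -14.9 w 52.6 | q [0.51 0.49 1.71 0.   0.91 0.77] 
(533, 315.5, 8) [-0.3  -0.19 14.22]
[ 0.02316609  0.01595819 -0.99960426]
```

View pics/w8.png

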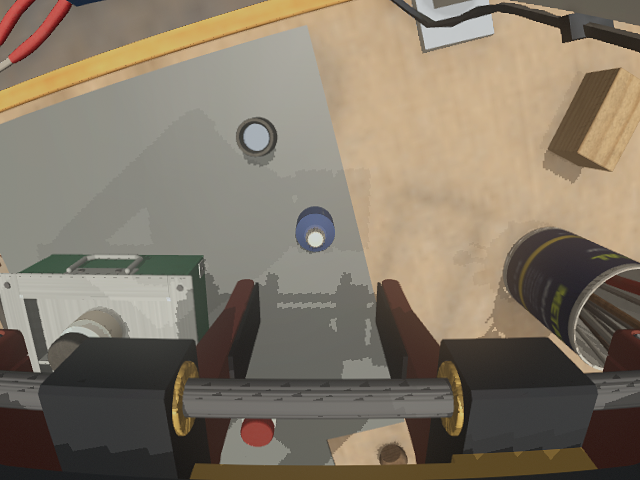

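The bottle cap is at (315,240) and the jar is in the tray at about (85,330). A tall tin stands at right, with its near edge at about (508,250).

Run:
```python
from h import *
o=ctrl.get_obs()
k=ray('wrist',o,[(315,240)],53)[0]; print(k)
print(ray('wrist',o,[(508,250)],60),ray('wrist',o,[(508,250),(570,330)],100),ray('top',o,[(270,125),(268,155)],100))
go((k[0],k[1],8))
```

```text
[533.01564867 315.49186504  53.        ]
[[660.28969372 275.64343652  60.        ]] [[642.83457288 293.64249769 100.        ]
 [677.12493502 228.80108301 100.        ]] [[735.72207415 220.61780985 100.        ]
 [661.29524915 223.19064999 100.        ]]
t 24.9 at [532. 316. 150.] jaw -14.9 w 52.6 | q [0.51 0.49 1.71 0.   0.91 0.77] 
(np.float64(533.0156486650255), np.float64(315.49186503732534), 8) [-0.3  -0.19 14.22]
```

```bash
python3 -m inch '[{"xyz":[-0.1,-0.1,4],"spin":0},{"xyz":[-0.2,-0.1,8],"spin":0},{"xyz":[-0.3,-0.2,11],"spin":0},{"xyz":[-0.3,-0.2,13],"spin":0},{"xyz":[-0.3,-0.2,14.1],"spin":0},{"xyz":[-0.3,-0.2,14.3],"spin":0},{"xyz":[-0.3,-0.2,14.3],"spin":0}]' 0.4
python3 -m inch '[{"xyz":[0,0,0],"spin":0},{"xyz":[0,0,0],"spin":0},{"xyz":[0,0,0],"spin":0},{"xyz":[0,0,0],"spin":0},{"xyz":[0,0,0],"spin":0},{"xyz":[0,0,0],"spin":0},{"xyz":[0,0,0],"spin":0}]' 0.9
python3 - <<'E'
from h import *
C=np.array([357.5,267.2]);v=np.array([.262,.965])
x=C-27.5*v;z=ctrl.get_obs()['ee_pos'][2]+46
go((*x,160),(*x,z))
E
```

```text
t: 25.55
ee_pos: [533.2, 315.8, 7.9]
orientation: [2.488, 1.915, 0.046]
ft_force: [-0.7, -0.4, -0.4]
width: 52.6
t: 26.25
ee_pos: [533.5, 316.1, 8.7]
orientation: [2.488, 1.915, 0.047]
ft_force: [-1.6, -1.1, 6.8]
width: 27.9
t 26.2 at [534. 316.   9.] jaw -14.9 w 27.9 | q [0.51 0.7  1.75 0.   0.66 0.77] 
(np.float64(350.295), np.float64(240.6625), 160) [-11.64 -15.48 -15.7 ]
(np.float64(350.295), np.float64(240.6625), np.float64(54.68846041724834)) [-11.87 -15.68  -5.18]
```

```bash
python3 -m inch '[{"xyz":[0,0,-2],"spin":0},{"xyz":[0,0,-6],"spin":0},{"xyz":[0,0,-10],"spin":0},{"xyz":[-0.5,-0.7,-14],"spin":0},{"xyz":[-2.5,-3.3,-15.7],"spin":0},{"xyz":[-5,-6.5,-15.7],"spin":0},{"xyz":[-7.5,-10,-15.7],"spin":0},{"xyz":[-10,-13.4,-15.7],"spin":0},{"xyz":[-11.6,-15.5,-15.7],"spin":0},{"xyz":[-11.6,-15.5,-15.7],"spin":0},{"xyz":[-11.6,-15.5,-15],"spin":0},{"xyz":[-11.6,-15.5,-12.5],"spin":0},{"xyz":[-11.7,-15.6,-9.5],"spin":0},{"xyz":[-11.8,-15.6,-7.3],"spin":0},{"xyz":[-11.9,-15.7,-6],"spin":0},{"xyz":[-11.9,-15.7,-5.4],"spin":0},{"xyz":[-11.9,-15.7,-5.2],"spin":0},{"xyz":[-11.9,-15.7,-5.2],"spin":0}]' 0.9
python3 - <<'E'
from h import *
go((350.3,240.7,54.7));snap('scene','s9.png')
E
```

```text
t: 28.05
ee_pos: [350.5, 240.7, 55.2]
orientation: [2.489, 1.914, 0.046]
ft_force: [-6.2, -2.0, 13.9]
width: 28.0
t 28.1 at [350. 241.  55.] jaw -14.9 w 28.0 | q [0.57 0.44 2.18 0.   0.5  0.83] 
(350.3, 240.7, 54.7) [-0.01 -0.02  0.05]
```

Contact with the well floor. I'll release, retreat, and look.

```bash
python3 -m inch '[{"xyz":[0,0,0],"spin":0},{"xyz":[0,0,0],"spin":0},{"xyz":[0,0,0],"spin":0},{"xyz":[0,0,0],"spin":0},{"xyz":[0,0,-1],"spin":0},{"xyz":[0,0,-3],"spin":0},{"xyz":[0,0,-7],"spin":0},{"xyz":[0,0,-11],"spin":0},{"xyz":[-2,0,-14],"spin":0},{"xyz":[-5,0,-14],"spin":0},{"xyz":[-5,0,-14],"spin":0},{"xyz":[-5,0,-14],"spin":0}]' 0.42
python3 - <<'E'
from h import *
_,w=snap('wrist','w10.png');o,s=snap('scene','s10.png')
cv2.imwrite('pics/c10.png',np.vstack([w[:330,:,::-1],cv2.copyMakeBorder(cv2.resize(s[250:400,270:470,::-1],(360,270)),0,0,0,280,0)]))
go((350.3,240.7,54.7))
E
```

```text
t: 29.3
ee_pos: [334.5, 190.0, 194.8]
orientation: [2.49, 1.912, 0.048]
ft_force: [-0.2, -0.4, 0.7]
width: 50.9
t 29.4 at [335. 191. 194.] jaw -14.9 w 51.1 | q [0.48 0.09 2.17 0.01 0.85 0.74] 
(350.3, 240.7, 54.7) [ 4.92 -0.05 14.07]
```

View pics/c10.png

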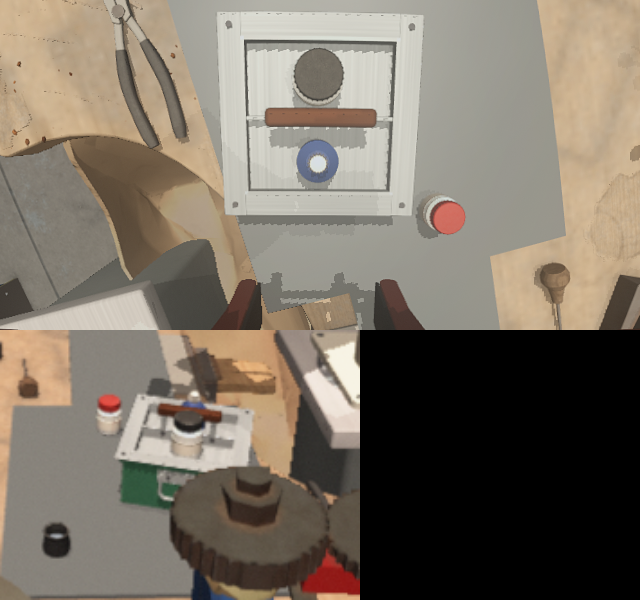

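Jar (319,73) and bottle (318,162) stand upright on opposite sides of the bar (320,117), and the tray is square over the case. A last numerical check:

Run:
```python
from h import *
o=ctrl.get_obs()
c=ray('wrist',o,[(218,13),(424,16),(413,215),(225,214)],64);d=np.roll(c,-1,0)-c
print('tray',c.mean(0),np.linalg.norm(d,axis=1).round(1),'bar',ray('wrist',o,[(321,114)],95))
print('jar',ray('wrist',o,[(319,74)],99),'bottle',ray('wrist',o,[(318,163)],99),'red',ray('wrist',o,[(448,216)],49))
print('loupe',ray('scene',o,[(301,364)],29),o['ft_force'])
# bar height from two views: bar centroid, scene and wrist
w=cv2.imread('pics/w10.png');s=cv2.imread('pics/s10.png')
def cen(im,x0,y0,x1,y1):
    h=cv2.cvtColor(im,cv2.COLOR_BGR2HSV)[y0:y1,x0:x1];m=cv2.inRange(h,(0,80,30),(14,255,180));M=cv2.moments(m,True);return M['m10']/M['m00']+x0,M['m01']/M['m00']+y0,M['m00']
a=cen(w,255,100,385,135);b=cen(s,350,285,400,310);print(a,b)
for z in(85,90,95,100):print(z,ray('wrist',o,[a[:2]],z)[0],ray('scene',o,[b[:2]],z)[0])
```

```text
tray [360.60598547 267.56577195  64.        ] [141.1 140.6 143.1 140.4] bar [[360.67723675 269.82106158  95.        ]]
jar [[365.4586655  293.24262435  99.        ]] bottle [[350.87672189 240.63077781  99.        ]] red [[441.62651148 168.28328187  49.        ]]
loupe [[510.06492989 402.21060742  29.        ]] [ 0.14889565 -0.03439041  0.02672126]
(319.51356993736954, 116.74895615866389, 1916.0) (376.18811881188117, 293.9009900990099, 202.0)
85 [359.61201969 268.56133541  85.        ] [354.41690863 250.55839601  85.        ]
90 [359.4685794  268.48838054  90.        ] [356.00700867 258.91768437  90.        ]
95 [359.32513911 268.41542567  95.        ] [357.59710871 267.27697272  95.        ]
100 [359.18169882 268.3424708  100.        ] [359.18720875 275.63626108 100.        ]
```

```bash
python3 -c "
from workcell import ctrl
print(ctrl.close_job())"
```

```text
the job is handed in; nothing more can be done
None
```

I packed the kit and handed the job in at about 29.5 s of the 104 s allowed. The hand-in gives no verdict, so the results below are from my own checks.

- **Dish and weight:** I set both down on the case floor, about 60 mm apart. A picture showed the dish standing upright before the tray went on. I never pictured the weight after releasing it; its placing rests on the arm's position and the contact force.
- **Tray:** It hangs over them about 1–3 mm off the case centre, where 14 mm is allowed. The two camera views agree on a bar top about 95 mm above the bench, which is the right height. The flange sides measure 140–143 mm against a true 142 mm, so it sits level.
- **Jar and bottle:** The last picture shows the black-capped jar and the blue bottle upright, one in each well, about 27 mm either side of the bar.
- **Items left alone:** The red jar measures within about 3 mm of its start. A hand-read pixel in the scene view put the loupe about 6 mm from its start, but the later wrist views had it within about 5 mm, so I take that as reading error. I did not measure the white jar again after first locating it; the hand only came near it while lifting the tray, about 130 mm away.

**Disagreement:** just after the tray was released, one wrist picture put it about 4 mm off centre. The arm was still settling then, and the final picture did not repeat it. The tool also tilted about 1.6° over the job, with no visible effect.

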